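# Air on, then hold the enabling lever in its middle position

## Task

Get the pneumatic clamp on the air test stand ready to cycle: swing the ball valve handle a quarter turn to fully open, against its stop and in line with the pipe, and only then press the black lever of the separate enabling station down to its middle position. Finish while still holding the lever there: neither let up, nor at any time pushed on through the middle stop into the panic position. Leave the tools and parts lying around the two devices where they are.

Things in the scene. Friction and masses are not known exactly. Their poses are not given: they have to be found in the camera images.
- air_stand: Air test stand, fixed on the table: aluminium plate 200x270x10 mm with a grey air receiver (80 mm diameter, top 102 mm high, along y) at the back and in front of it a steel pipe along y (axis at x=-40 mm, 62 mm high) with gauge, brass ball valve and clamp. Nothing on the stand is higher than the valve handle. Origin: centre of the plate's underside; z up, front = -x.
- gauge (a point): Centre of the pressure gauge's upward dial on the pipe, at x=-40, y=+86 mm of air_stand, 94 mm high, 38 mm across. Not to be handled.
- clamp (a point): Top centre of the small aluminium pneumatic clamp (46x46 mm) at the pipe's end, at x=-40, y=-104 mm of air_stand, 80 mm high (screw heads to 83 mm); two steel jaws stick out 40 mm to its front, 60 mm high. Not to be handled.
- valve_axis (a point): On the vertical axis of the valve stem (x=-40, y=+35 mm of air_stand), at handle height, 110 mm above the table. Its axes are those of air_stand.
- handle_grip (a point): Centre of the black sleeve of the valve handle, 70 mm out from the stem axis, 112 mm above the table. The sleeve is 62 mm long (39 to 101 mm from the stem), 15 mm wide and 12 mm thick (106 to 118 mm above the table). Moves with the handle; its -x axis points outward along the handle.
- valve_handle (a joint): Angle of the valve handle, rad: 0 = closed, pointing square off the pipe to the stand's front (-x of air_stand); turns counter-clockwise seen from above to 1.571 = fully open at its stop, over the pipe and pointing to the stand's -y. Starts at 0 to 0.3, stays where it is left; turning takes about 0.25 N m (3.5 N at the sleeve's centre).
- enable_station: Enabling station, fixed on the table: grey box 160x66 mm, 46 mm high, on a dark foot plate 184x82 mm, with a black lever on top and a short antenna (97 mm high) at the back. Origin: centre of its underside; z up. The lever's hinge lies along y at x=+60 mm, 62 mm high; the lever runs to the front (-x) and slopes up to its free end.
- lever_pad (a point): Middle of the top face of the lever's broad ribbed end, where it is pressed down: 105 mm from the hinge, 96 mm above the table while released. The broad end is 56 mm long and 36 mm wide. Moves with the lever.
- enable_lever (a joint): First travel of the lever, rad: 0 = released (up), 0.14 = middle position, at a firm inner stop; the pad is then 14 mm lower than released, about 82 mm above the table. A spring returns it: a push on the pad's middle takes about 2 N to start and 5 N at the middle position. From 0.12 it counts as in the middle.
- panic_stage (a joint): Travel of the lever beyond the middle, rad: 0 until the push on the pad's middle exceeds 11 N; then the inner stop gives way against a second spring, up to 0.12 (13 mm more at the pad, 15.5 N). From 0.04 (4 mm more, 12.5 N) it is the panic position, never to be reached. A steady push of 6 to 10 N on the pad's middle holds the middle position.
- bolt_m8_0: Bystander, to be left alone: M8 x 30 black socket screw lying on the table, 13x39x14 mm
- bolt_m8_1: Bystander, to be left alone: M8 x 30 black socket screw lying on the table, 13x39x14 mm
- hexkey_6: Bystander, to be left alone: black L-shaped hex key lying flat, 37x100x8 mm
- printed_flange: Bystander, to be left alone: cream printed ring, 66 mm across, 12 mm high
- wrench_13: Bystander, to be left alone: steel combination spanner, 27x186x8 mm

How it is judged:
By the outcome, as a careful person would: the job done as asked, in the order asked, and still so for the second after the job is handed in, while the arm keeps its last pose, push and grip.
It also fails if it takes over 48 s, if anything falls off the work surface, if the arm or the gripper's body presses on something with over 40 N, if the wrist force passes 120 N, or if a joint passes its speed limit or range.

## Robot

A 6-joint arm with a two-finger parallel gripper is mounted at the origin on a cart in front of the work surface, level with it; the furniture and walls round the work are solid. World frame = base frame: x ahead of the robot, y to its left, z up, the work surface at z = 0. Lengths are in m, angles in rad, forces in N, time in s.
With the tool pointing down it reaches from about 0.4 to 0.825 m from the base axis. Payload 7 kg.
Tool frame: the origin (TCP) lies at the very end of the fingers, on their centre line; the grasp point (between the pads) lies arm.hold_point_z behind it (arm.hold_point_z is the distance from the TCP to the grasp point, in m); z points along the fingers, y is the line along which they close (so a half turn about z gives the same grasp; the last joint's range is limited). The gripper opens to 88 mm and grips with 3 to 60 N. Pads are 19 mm wide; open, the fingers measure 130 mm over their backs; the gripper's body (78 mm by 193 mm) begins 47 mm behind the grasp point.
Start: joints at [-0.854, 0.359, 0.012, 0, -1.224, -0.288], TCP at [0.281, -0.614, 0.227] pointing down, gripper open.
Joint ranges: [-3.07, 3.07], [-1.43, 2.12], [-1.02, 1.25], [-3.03, 1.67], [-3.05, -0], [-3.03, 3.03]. Speed limits (rad/s): [2.39, 2.39, 3.01, 3.14, 3.14, 3.14].

## Interface

Orientations are given as [roll, pitch, yaw] about the fixed x, y, z axes, in that order (R = Rz(yaw) Ry(pitch) Rx(roll)).
In Python, from station import arm, cam, job gives the robot as it stands (arm), with the cameras (cam) and the job (job).
- The arm moves only by the shell command python3 nudge.py [FORCE], which reads ROWS from standard input. ROWS is one flat JSON list of numbers that holds 1 to 20 rows one after another, with no inner brackets; each row has 5 numbers: the finger opening in m, then dx, dy, dz in a scale on which 1.0 is 0.8 m, then a turn about the tool's z in fractions of the full range, 1 being 2 pi rad; each row is the pose to reach, as a shift and turn from the pose commanded when the command began, along the tool's axes at that moment; what a row does not reach only later rows make up. A row lasts 1/12 s, in which the tool goes at most 0.0417 m and 0.125 rad, less where a joint would pass 70% of its speed; a pose out of reach is approached as far as the arm can. The fingers move at their own pace and stop on an object; FORCE is the grip in N (left out, the last holds). Time passes only in rows, so rows that do not move let the fingers close. It prints the time, the measured TCP pose, the force, the opening and the grip force at its end. No shift or turn number may pass 1 either way. Input that does not fit is refused with a message, and nothing moves.
- arm.get_state(): the state, without advancing time (a new reading comes with each control period).
- cam.grab_frame(name): name is "scene" or "side" or "wrist"; returns the picture (384x512x3 uint8, red, green, blue); there is no depth.
- cam.camera_params(name): a dict with "fx", "fy", "cx", "cy" (pixels), "D" ([k1, k2, p1, p2, k3] as OpenCV has them; the pictures are not rectified), "T" (4x4, takes a point from camera to world coordinates); the wrist camera has in their place "hand_eye" (4x4, takes a point from camera to tool coordinates, whose origin is the TCP and whose axes are the flange's). Camera axes: x right, y down, z forward; pixel columns grow to the right and rows downward; lengths in m; the calibration is good to about 2 mm. A picture is of the moment at which its call begins: read the wrist's pose just before it. camera_params takes no time and is no camera call.
- job.job_done(): hands the job in; it is judged then, once.
The state is a dict: "t": time; "q": joint angles; "qd": joint speeds; "joint_efforts": joint torques, N m; "eef_pos": TCP position; "ee_rot": TCP orientation; "force": force on the tool from outside, world axes, zero at the start; "moment": the same for the moment, N m; "width": finger opening in m; "gripper_force": force on a finger pad.
Only numpy, scipy, OpenCV 4.12 (cv2) and the standard library are available. Lean on these libraries where they do the work, as an engineer would, in place of code of your own. Each camera call takes 0.05 s, during which the arm holds its last target. There are 200 camera calls.

## Working session

There is one attempt and no reset: what is moved stays moved. The work goes in short steps, Python scripts to look and compute and a shell command to move; the robot and the scene stay as the last step left them, time stands still between calls to the robot, and variables do not carry over. Pictures are saved under pics/ and viewed, at most 10 in all, crops included, and the job is handed in when it is done.

```bash
ls; mkdir -p pics
python3 - <<'E'
from station import arm, cam, job
import cv2,numpy as np
s=arm.get_state(); print({k:np.round(v,3).tolist() for k,v in s.items()}, arm.hold_point_z)
for n in("scene","side","wrist"):
    f=cam.grab_frame(n); cv2.imwrite(f"pics/{n}0.png",f[...,::-1])
    p=cam.camera_params(n); print(n,{k:np.round(v,3).tolist() for k,v in p.items()})
E
```

```text
nudge.py
pics
station.py
{'t': 0.0, 'q': [-0.854, 0.359, 0.011, -0.0, -1.224, -0.288], 'qd': [-0.001, -0.001, -0.001, 0.001, 0.0, 0.0], 'joint_efforts': [0.002, -58.271, 29.305, 6.997, 0.007, -0.0], 'eef_pos': [0.28, -0.613, 0.226], 'ee_rot': [3.14, -0.0, -2.713], 'force': [-0.262, 0.387, 0.375], 'moment': [0.004, -0.003, -0.016], 'gripper_force': 0.0, 'width': 0.087} 0.0188
scene {'fx': 367.237, 'fy': 367.237, 'cx': 254.408, 'cy': 192.847, 'D': [0.027, 0.0, 0.0, 0.0, 0.0], 'T': [[0.677, -0.504, 0.536, 0.087], [-0.736, -0.454, 0.503, -0.557], [-0.011, -0.735, -0.678, 0.755], [0.0, 0.0, 0.0, 1.0]]}
side {'fx': 499.841, 'fy': 499.841, 'cx': 250.587, 'cy': 192.876, 'D': [0.02, 0.0, 0.0, 0.0, 0.0], 'T': [[-0.997, -0.052, 0.063, 0.499], [-0.08, 0.472, -0.878, 0.923], [0.016, -0.88, -0.474, 0.657], [0.0, 0.0, 0.0, 1.0]]}
wrist {'fx': 312.59, 'fy': 312.59, 'cx': 257.333, 'cy': 195.08, 'D': [0.022, 0.0, 0.0, 0.0, 0.0], 'hand_eye': [[0.0, -0.966, -0.259, 0.069], [1.0, 0.0, 0.0, 0.0], [-0.0, -0.259, 0.966, -0.158], [0.0, 0.0, 0.0, 1.0]]}
```

View pics/scene0.png

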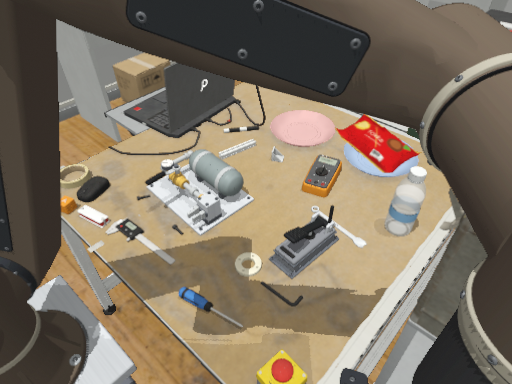

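View pics/side0.png

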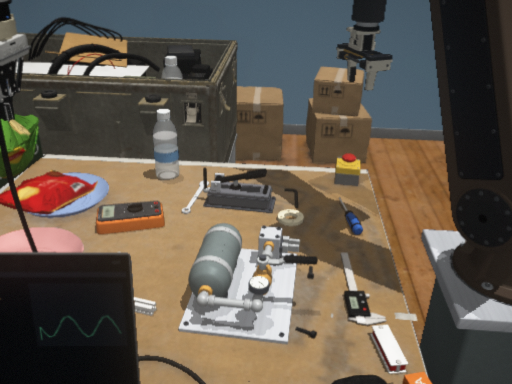

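The scene view has the stand around (200,190) and the station around (305,240). The side view has the stand around (240,280), its black handle around (300,260), and the station lever around (240,175). I'll enlarge both regions.

Run:
```python
import cv2,numpy as np
a=cv2.imread("pics/scene0.png");b=cv2.imread("pics/side0.png")
def c(i,x,y,w,h,W,H): return cv2.resize(i[y:y+h,x:x+w],(W,H),interpolation=cv2.INTER_CUBIC)
t=np.hstack([c(a,140,140,120,90,400,300),c(a,260,195,120,90,400,300)])
u=np.hstack([c(b,180,215,160,120,400,300),c(b,180,145,120,90,400,300)])
cv2.imwrite("pics/crops.png",np.vstack([t,u]))
```

```text
(no output)
```

View pics/crops.png

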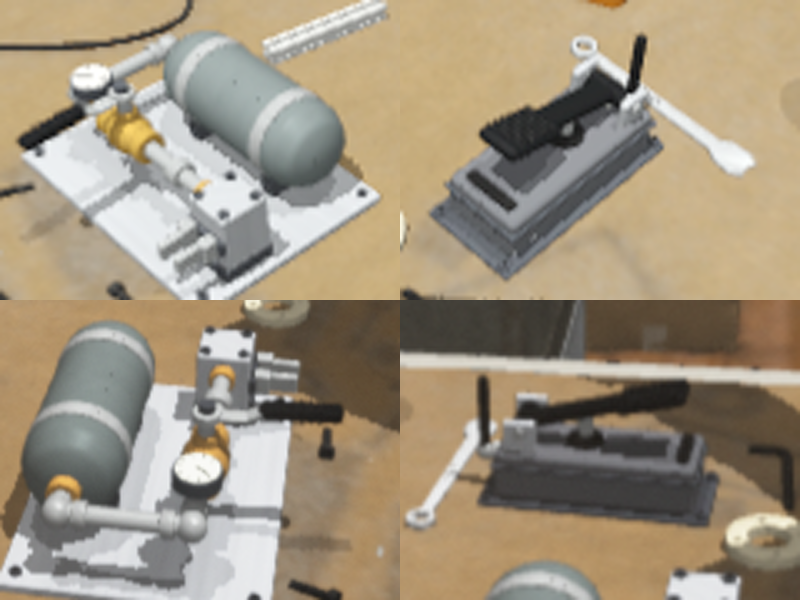

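The crops clearly show:
- **Scene view:** stem (176.6,167.6), sleeve (155.6,178.4), gauge (167,163.4), clamp (209.9,197), lever pad (296.6,234.6).
- **Side view:** stem (262.8,259.8), sleeve (300.8,259.4), gauge (259.2,283), clamp (271.2,232.2), pad (256.5,172.6).

I'll triangulate these.

```bash
cat > h.py <<'E'
import numpy as np,cv2
from station import arm, cam, job
from scipy.spatial.transform import Rotation as R
def camT(n,s=None):
    p=cam.camera_params(n)
    if n!="wrist": return p,np.array(p["T"])
    s=s or arm.get_state(); T=np.eye(4); T[:3,:3]=R.from_euler("xyz",s["ee_rot"]).as_matrix(); T[:3,3]=s["eef_pos"]
    return p,T@np.array(p["hand_eye"])
def ray(pt,uv):
    p,T=pt; K=np.array([[p["fx"],0,p["cx"]],[0,p["fy"],p["cy"]],[0,0,1]])
    xy=cv2.undistortPoints(np.array([[uv]],float),K,np.array(p["D"]))[0,0]
    d=T[:3,:3]@[*xy,1]; return T[:3,3],d/np.linalg.norm(d)
def plane(pt,uv,z): o,d=ray(pt,uv); return o+d*(z-o[2])/d[2]
def tri(rs):
    A=sum(np.eye(3)-np.outer(d,d) for o,d in rs); b=sum((np.eye(3)-np.outer(d,d))@o for o,d in rs)
    x=np.linalg.solve(A,b); return x,max(np.linalg.norm((np.eye(3)-np.outer(d,d))@(x-o)) for o,d in rs)
E
python3 - <<'E'
from h import *
S,D=camT("scene"),camT("side")
P={}
for n,a,b in[("stem",(176.6,167.6),(262.8,259.8)),("sleeve",(155.6,178.4),(300.8,259.4)),("gauge",(167,163.4),(259.2,283)),("clamp",(209.9,197),(271.2,232.2)),("pad",(296.6,234.6),(256.5,172.6))]:
    x,e=tri([ray(S,a),ray(D,b)]); P[n]=x; print(n,x.round(4),round(e,4))
d=P["gauge"]-P["clamp"]; print("stand yaw",np.arctan2(-d[0],d[1]))
h=P["sleeve"]-P["stem"];print("handle dir",np.arctan2(-h[1],-h[0]))
# station foot corners & lever
for uv in[(260+30/3.333,195+212/3.333),(260+110/3.333,195+275/3.333),(260+262/3.333,195+147/3.333)]: print(plane(S,uv,0.004).round(4))
for uv in[(180+85/3.333,145+200/3.333),(180+312/3.333,145+222/3.333)]: print(plane(D,uv,0.004).round(4))
E
```

```text
stem [0.5294 0.1599 0.1052] 0.0013
sleeve [0.4587 0.1594 0.1107] 0.0009
gauge [0.5325 0.2116 0.0914] 0.0013
clamp [0.5224 0.021  0.0802] 0.0054
pad [ 0.5688 -0.2377  0.0918] 0.0017
stand yaw -0.05300031667339136
handle dir 0.006901238027222668
[ 0.5253 -0.1927  0.004 ]
[ 0.5217 -0.2722  0.004 ]
[ 0.6969 -0.287   0.004 ]
[ 0.6978 -0.2067  0.004 ]
[ 0.518  -0.1915  0.004 ]
```

Units first: shifts go in shares of 0.8 m and turns go in shares of 2 pi rad. So -0.39 m / 0.8 = -0.4875, -0.024 m / 0.8 = -0.03, 0.43 rad / 6.2832 = 0.0684.

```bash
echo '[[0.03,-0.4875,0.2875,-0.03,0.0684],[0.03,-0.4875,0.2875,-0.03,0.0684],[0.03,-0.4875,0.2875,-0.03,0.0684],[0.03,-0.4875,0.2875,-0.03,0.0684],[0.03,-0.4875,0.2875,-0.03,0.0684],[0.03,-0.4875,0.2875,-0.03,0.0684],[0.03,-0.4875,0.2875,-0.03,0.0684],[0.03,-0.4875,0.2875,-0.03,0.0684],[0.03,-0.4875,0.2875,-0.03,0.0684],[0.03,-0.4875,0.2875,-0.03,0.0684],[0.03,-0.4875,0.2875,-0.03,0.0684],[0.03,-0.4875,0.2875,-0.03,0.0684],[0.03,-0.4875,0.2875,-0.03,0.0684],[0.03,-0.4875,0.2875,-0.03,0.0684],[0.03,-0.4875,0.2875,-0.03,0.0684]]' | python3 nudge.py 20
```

```text
refused: ROWS must be one flat list, 5 numbers to a row, no inner brackets. Nothing was moved.
```

Nothing moved. I misread the format; it is one flat list, 5 numbers to a row, no inner brackets. Resending.

```bash
echo '[0.03,-0.4875,0.2875,-0.03,0.0684,0.03,-0.4875,0.2875,-0.03,0.0684,0.03,-0.4875,0.2875,-0.03,0.0684,0.03,-0.4875,0.2875,-0.03,0.0684,0.03,-0.4875,0.2875,-0.03,0.0684,0.03,-0.4875,0.2875,-0.03,0.0684,0.03,-0.4875,0.2875,-0.03,0.0684,0.03,-0.4875,0.2875,-0.03,0.0684,0.03,-0.4875,0.2875,-0.03,0.0684,0.03,-0.4875,0.2875,-0.03,0.0684,0.03,-0.4875,0.2875,-0.03,0.0684,0.03,-0.4875,0.2875,-0.03,0.0684,0.03,-0.4875,0.2875,-0.03,0.0684,0.03,-0.4875,0.2875,-0.03,0.0684,0.03,-0.4875,0.2875,-0.03,0.0684]' | python3 nudge.py 20
python3 - <<'E'
from h import *
import json
s=arm.get_state(); json.dump({k:np.array(s[k]).tolist() for k in("eef_pos","ee_rot")},open("s1.json","w"))
cv2.imwrite("pics/w1.png",cam.grab_frame("wrist")[...,::-1]); print(s["eef_pos"],s["ee_rot"],s["q"],s["force"],s["t"])
E
```

```text
t: 1.4
eef_pos: [0.539, -0.2432, 0.2503]
ee_rot: [3.142, -0.001, 3.14]
force: [0.6, -0.6, -0.4]
width: 0.0299
gripper_force: 0.0
[ 0.53902312 -0.24320463  0.2503478 ] [ 3.14156655e+00 -6.08740940e-04  3.13963427e+00] [-9.35104712e-02  2.07857593e-01 -1.42372647e-01  3.15692167e-05
 -1.22117466e+00 -1.47925507e+00] [ 0.58889826 -0.57089134 -0.37138872] 1.4
```

View pics/w1.png

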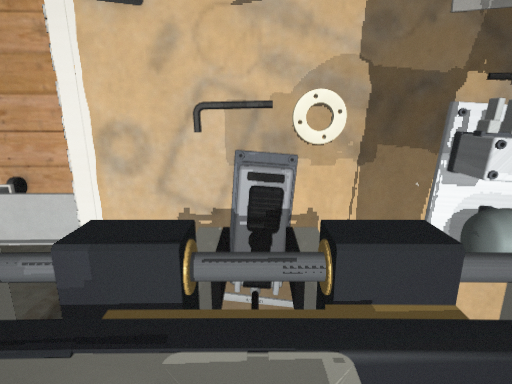

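The wrist picture shows the lever's broad end at columns 248–283 and rows 187–232, centred near (264,210). The station's front foot corners are at (236,151) and (297,156). Next I'll look at the stand.

In the tool's units: 0.37 m / 0.8 = 0.4625, 0.009 m / 0.8 = 0.0113.

```bash
echo '[0.03,0.0113,0.4625,0,0,0.03,0.0113,0.4625,0,0,0.03,0.0113,0.4625,0,0,0.03,0.0113,0.4625,0,0,0.03,0.0113,0.4625,0,0,0.03,0.0113,0.4625,0,0,0.03,0.0113,0.4625,0,0,0.03,0.0113,0.4625,0,0,0.03,0.0113,0.4625,0,0,0.03,0.0113,0.4625,0,0,0.03,0.0113,0.4625,0,0,0.03,0.0113,0.4625,0,0]' | python3 nudge.py
python3 - <<'E'
from h import *
import json
s=arm.get_state(); json.dump({k:np.array(s[k]).tolist() for k in("eef_pos","ee_rot")},open("s2.json","w"))
cv2.imwrite("pics/w2.png",cam.grab_frame("wrist")[...,::-1]); print(s["eef_pos"],s["ee_rot"])
c=camT("wrist",json.load(open("s1.json")))
for uv,z in[((264,210),.096),((267,187),.1),((261,232),.09),((236,151),.004),((297,156),.004)]: print(uv,plane(c,uv,z).round(4))
print("pad tri 3 views",tri([ray(c,(264,210)),ray(camT("scene"),(296.6,234.6)),ray(camT("side"),(256.5,172.6))]))
E
```

```text
t: 2.45
eef_pos: [0.5311, 0.1266, 0.2505]
ee_rot: [-3.141, -0.0, 3.14]
force: [-0.4, -0.3, -0.3]
width: 0.0302
gripper_force: 0.0
[0.53105409 0.12655353 0.2504643 ] [-3.14130462e+00 -3.25004775e-04  3.13976422e+00]
(264, 210) [ 0.5698 -0.2354  0.096 ]
(267, 187) [ 0.5441 -0.2326  0.1   ]
(261, 232) [ 0.5968 -0.2385  0.09  ]
(236, 151) [ 0.5194 -0.2698  0.004 ]
(297, 156) [ 0.526 -0.191  0.004]
pad tri 3 views (array([ 0.56960891, -0.23650919,  0.09203219]), np.float64(0.00240903885111729))
```

View pics/w2.png

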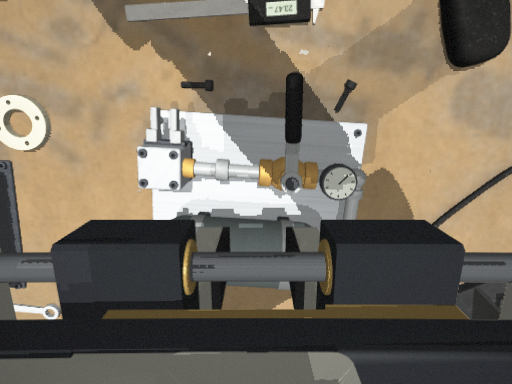

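The sleeve runs from (295,75) to (293,142), the stem is at (291,184), the gauge at (339,181) and the clamp top at (161,167).

Run:
```python
from h import *
import json
c=camT("wrist",json.load(open("s2.json")));S,D=camT("scene"),camT("side")
P={}
for n,uv,z,a,b in[("stem",(291,184),.114,(176.6,167.6),(262.8,259.8)),("sleeve",(294,108),.117,(155.6,178.4),(300.8,259.4)),("gauge",(339,181),.094,(167,163.4),(259.2,283)),("clamp",(161,167),.08,(209.9,197),(271.2,232.2))]:
    x,e=tri([ray(c,uv),ray(S,a),ray(D,b)]); P[n]=plane(c,uv,z); print(n,P[n].round(4),x.round(4),round(e,4))
for uv in[(295,75),(293,142)]: print(plane(c,uv,.116).round(4))
d=P["gauge"]-P["clamp"]; y=np.arctan2(-d[0],d[1]); h=P["sleeve"]-P["stem"];a=np.arctan2(-h[1],-h[0]); print("yaw",y,"handle",a,a-y,np.linalg.norm(h))
```

```text
stem [0.5299 0.1598 0.114 ] [0.5303 0.1605 0.1053] 0.0021
sleeve [0.4594 0.1603 0.117 ] [0.459  0.1603 0.1107] 0.0012
gauge [0.5314 0.2112 0.094 ] [0.5323 0.2117 0.0914] 0.0015
clamp [0.5191 0.0254 0.08  ] [0.5215 0.0229 0.0797] 0.0069
[0.4317 0.1604 0.116 ]
[0.4896 0.1604 0.116 ]
yaw -0.06643035077152468 handle -0.006637299097319648 0.059793051674205025 0.07053773133145051
```

In the tool's units: 0.1425 m / 0.8 = 0.1781, 0.073 m / 0.8 = 0.0913.

```bash
echo '[0.028,0.05,0.0225,0,0,0.028,0.0913,0.0419,0.0375,0,0.028,0.0913,0.0419,0.0875,0,0.028,0.0913,0.0419,0.125,0,0.028,0.0913,0.0419,0.15,0,0.028,0.0913,0.0419,0.1688,0,0.028,0.0913,0.0419,0.1781,0,0.028,0.0913,0.0419,0.1781,0,0.028,0.0913,0.0419,0.1781,0]' | python3 nudge.py
python3 - <<'E'
from h import *
a=cam.grab_frame("side")[...,::-1];b=cam.grab_frame("wrist")[...,::-1]
cv2.imwrite("pics/g1.png",np.hstack([cv2.resize(a[190:290,220:340],(400,333)),cv2.resize(b[50:350,:],(400,333))]))
E
```

```text
t: 3.25
eef_pos: [0.4587, 0.1603, 0.1086]
ee_rot: [-3.141, 0.0, 3.139]
force: [-0.6, -0.4, -0.1]
width: 0.0279
gripper_force: 0.0
```

View pics/g1.png

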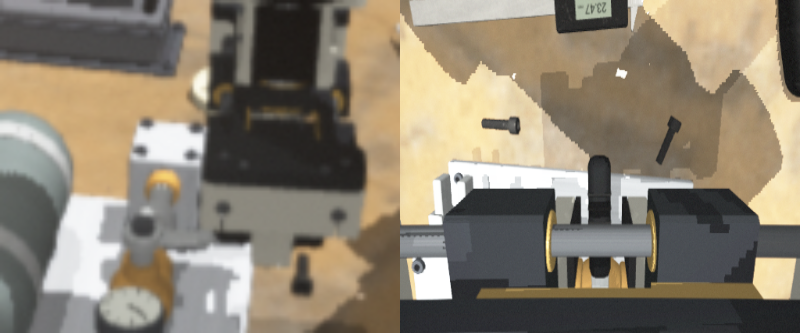

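The fingers straddle the sleeve, one on each side. Now I'll swing it along the arc.

In the tool's units: -0.0709 m / 0.8 = -0.0886, -0.0693 m / 0.8 = -0.0866, -1.44 rad / 6.2832 = -0.2292.

```bash
echo '[0.028,-0.0006,-0.0108,0,-0.0191,0.028,-0.0025,-0.0213,0,-0.0382,0.028,-0.0058,-0.0315,0,-0.0573,0.028,-0.0101,-0.0413,0,-0.0764,0.028,-0.0156,-0.0505,0,-0.0955,0.028,-0.0221,-0.0589,0,-0.1146,0.028,-0.0298,-0.0665,0,-0.1337,0.028,-0.0381,-0.0733,0,-0.1528,0.028,-0.0473,-0.0789,0,-0.1719,0.028,-0.057,-0.0833,0,-0.191,0.028,-0.0673,-0.0866,0,-0.2101,0.028,-0.0778,-0.0886,0,-0.2292,0.028,-0.0778,-0.0886,0,-0.2292,0.028,-0.0778,-0.0886,0,-0.2292]' | python3 nudge.py
```

```text
t: 4.52
eef_pos: [0.5208, 0.0901, 0.1088]
ee_rot: [-3.14, 0.001, -1.707]
force: [-0.0, -0.3, -1.1]
width: 0.0281
gripper_force: 0.0
```

In the tool's units: -0.009 m / 0.8 = -0.0113, -0.005 m / 0.8 = -0.0063, -0.08 rad / 6.2832 = -0.0127.

```bash
echo '[0.028,0,-0.0063,0,-0.008,0.028,-0.0006,-0.0113,0,-0.0127,0.028,-0.0006,-0.0113,0,-0.0127,0.028,-0.0006,-0.0113,0,-0.0127]' | python3 nudge.py;echo '[0.028,0,-0.0025,0,0,0.028,0,-0.0025,0,0]' | python3 nudge.py; echo '[0.028,0,-0.0025,0,0,0.028,0,-0.0025,0,0]' | python3 nudge.py
```

```text
t: 4.85
eef_pos: [0.5289, 0.0894, 0.1083]
ee_rot: [-3.141, 0.0, -1.627]
force: [-0.3, -1.3, 1.0]
width: 0.0279
gripper_force: 0.5
t: 5.02
eef_pos: [0.5308, 0.0891, 0.1081]
ee_rot: [3.141, -0.0, -1.625]
force: [-3.7, -0.6, 1.8]
width: 0.0278
gripper_force: 1.6
t: 5.18
eef_pos: [0.5315, 0.0889, 0.1077]
ee_rot: [3.138, -0.001, -1.624]
force: [-9.1, 1.8, 6.3]
width: 0.0284
gripper_force: 4.3
```

In the tool's units: -0.002 m / 0.8 = -0.0025.

```bash
echo '[0.028,0,-0.0025,0,0,0.028,0,-0.0025,0,0]' | python3 nudge.py; echo '[0.028,0,-0.0025,0,0,0.028,0,-0.0025,0,0,0.028,0,-0.0025,0,0]' | python3 nudge.py
```

```text
t: 5.35
eef_pos: [0.5317, 0.0886, 0.1072]
ee_rot: [3.135, -0.001, -1.625]
force: [-16.0, 2.8, 8.8]
width: 0.0284
gripper_force: 7.7
t: 5.6
eef_pos: [0.5318, 0.0884, 0.1069]
ee_rot: [3.132, -0.002, -1.625]
force: [-22.7, 6.1, 13.4]
width: 0.0283
gripper_force: 11.2
```

Force climbs with no further motion, so the handle is against its stop. I'll back off to centre, lift clear and check.

In the tool's units: -0.14 m / 0.8 = -0.175, -0.11 m / 0.8 = -0.1375.

```bash
echo '[0.034,0,0.0163,0,0,0.034,0,0.0163,0,0,0.034,0,0.0163,-0.0375,0,0.034,0,0.0163,-0.0875,0,0.034,0,0.0163,-0.1375,0,0.034,0,0.0163,-0.175,0,0.034,0,0.0163,-0.175,0,0.034,0,0.0163,-0.175,0]' | python3 nudge.py
python3 - <<'E'
from h import *
import json
s=arm.get_state(); json.dump({k:np.array(s[k]).tolist() for k in("eef_pos","ee_rot")},open("s3.json","w"))
b=cam.grab_frame("wrist")[...,::-1]; a=cam.grab_frame("side")[...,::-1]; c=cam.grab_frame("scene")[...,::-1]
cv2.imwrite("pics/w3.png",b)
cv2.imwrite("pics/v3.png",np.hstack([cv2.resize(b,(400,300)),cv2.resize(c[140:230,140:260],(400,300))])); print(s["eef_pos"],s["ee_rot"],s["q"])
E
```

```text
t: 6.27
eef_pos: [0.5261, 0.0904, 0.2507]
ee_rot: [-3.136, 0.003, -1.623]
force: [0.2, -0.3, -0.7]
width: 0.0339
gripper_force: 0.0
[0.52607767 0.09041226 0.25068108] [-3.13617062e+00  3.04163973e-03 -1.62321035e+00] [ 5.38108112e-01  1.06172753e-01 -2.65556930e-01  5.29835122e-04
 -1.19286932e+00 -5.90724361e-01]
```

View pics/v3.png

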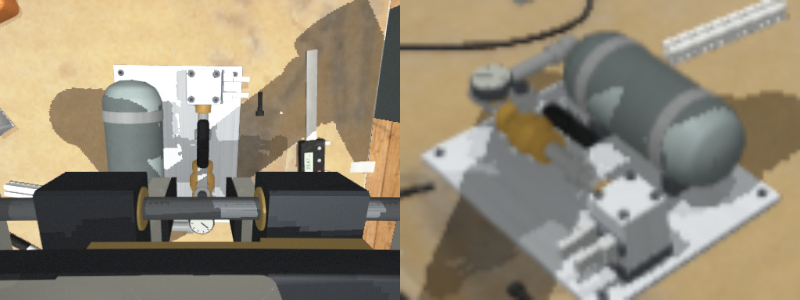

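The handle now lies over the pipe, pointing at the clamp, so the valve is open. Next I'll move to the lever with the fingers closed.

In the tool's units: 0.3234 m / 0.8 = 0.4043, -0.066 m / 0.8 = -0.0825, 1.6 rad / 6.2832 = 0.2546.

```bash
echo '[0,0.4043,-0.0825,0,0.2546,0,0.4043,-0.0825,0,0.2546,0,0.4043,-0.0825,0,0.2546,0,0.4043,-0.0825,0,0.2546,0,0.4043,-0.0825,0,0.2546,0,0.4043,-0.0825,0,0.2546,0,0.4043,-0.0825,0,0.2546,0,0.4043,-0.0825,0,0.2546,0,0.4043,-0.0825,0,0.2546,0,0.4043,-0.0825,0,0.2546,0,0.4043,-0.0825,0,0.2546,0,0.4043,-0.0825,0.0375,0.2546,0,0.4043,-0.0825,0.0875,0.2546,0,0.4043,-0.0825,0.1375,0.2546,0,0.4043,-0.0825,0.1625,0.2546,0,0.4043,-0.0825,0.175,0.2546,0,0.4043,-0.0825,0.175,0.2546,0,0.4043,-0.0825,0.175,0.2546]' | python3 nudge.py 20;  python3 - <<'E'
from h import *
s=arm.get_state();print(s["eef_pos"],s["ee_rot"],s["force"])
b=cam.grab_frame("wrist")[...,::-1]; a=cam.grab_frame("side")[...,::-1]; c=cam.grab_frame("scene")[...,::-1]
cv2.imwrite("pics/v4.png",np.vstack([np.hstack([cv2.resize(b[80:320,100:420],(400,300)),cv2.resize(c[195:285,260:380],(400,300))]),np.hstack([cv2.resize(a[120:240,160:320],(400,300)),cv2.resize(a[215:335,180:340],(400,300))])]))
E
```

```text
t: 7.92
eef_pos: [0.5737, -0.237, 0.108]
ee_rot: [-3.141, -0.001, 3.061]
force: [0.2, 1.2, 0.5]
width: 0.0004
gripper_force: 0.0
[ 0.57369965 -0.23698223  0.10803339] [-3.14103931e+00 -8.18020447e-04  3.06076105e+00] [0.17931755 1.2381295  0.51428371]
```

View pics/v4.png

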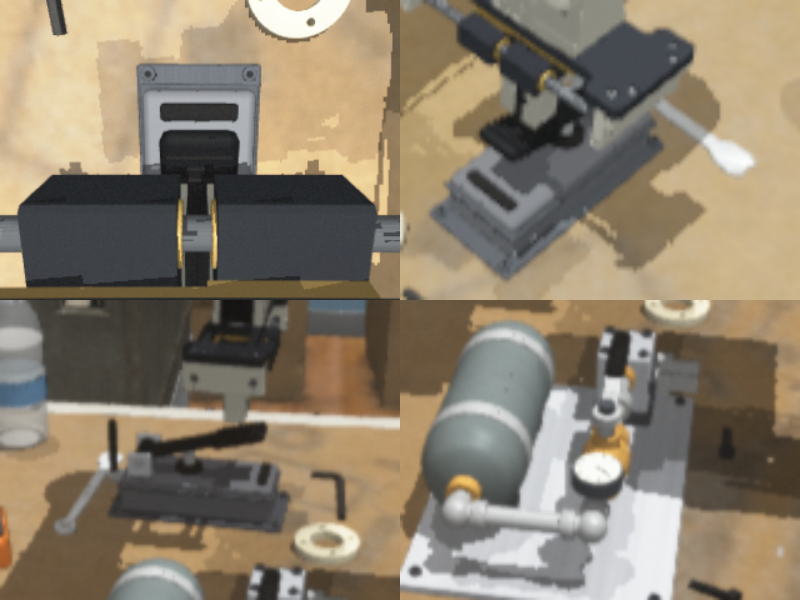

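The closed fingers sit just above the pad and the valve is still open. I'll press gently.

In the tool's units: 0.007 m / 0.8 = 0.0088, 0.004 m / 0.8 = 0.005.

```bash
for i in 1; do :; done; echo '[0,0,0,0.005,0,0,0,0,0.0088,0,0,0,0,0.0088,0,0,0,0,0.0088,0]' | python3 nudge.py|grep -E "pos|force:"; echo '[0,0,0,0.0025,0,0,0,0,0.005,0,0,0,0,0.005,0,0,0,0,0.005,0]' | python3 nudge.py|grep -E "pos|force:";  echo '[0,0,0,0.0025,0,0,0,0,0.005,0,0,0,0,0.005,0,0,0,0,0.005,0]' | python3 nudge.py|grep -E "pos|force:"
```

```text
eef_pos: [0.5733, -0.2367, 0.1012]
force: [0.1, -0.2, -0.2]
gripper_force: 0.0
eef_pos: [0.5734, -0.2368, 0.0971]
force: [-0.1, -0.7, 1.9]
gripper_force: 0.8
eef_pos: [0.5733, -0.2368, 0.093]
force: [-0.6, 0.9, 3.1]
gripper_force: 1.2
```

In the tool's units: 0.004 m / 0.8 = 0.005, 0.002 m / 0.8 = 0.0025.

```bash
echo '[0,0,0,0.0025,0,0,0,0,0.005,0,0,0,0,0.005,0,0,0,0,0.005,0]' | python3 nudge.py|grep -E "pos|force:"; echo '[0,0,0,0.0013,0,0,0,0,0.0038,0,0,0,0,0.0038,0,0,0,0,0.0038,0]' | python3 nudge.py|grep -E "pos|force:"
```

```text
eef_pos: [0.5733, -0.2368, 0.089]
force: [-0.6, -0.4, 4.0]
gripper_force: 1.6
eef_pos: [0.5733, -0.2368, 0.086]
force: [-1.6, 0.0, 3.8]
gripper_force: 1.9
```

In the tool's units: 0.001 m / 0.8 = 0.0013.

```bash
echo '[0,0,0,0.0013,0,0,0,0,0.0013,0,0,0,0,0.0013,0,0,0,0,0.0013,0]' | python3 nudge.py|grep -E "pos|force:"
```

```text
eef_pos: [0.5733, -0.2368, 0.0851]
force: [-1.9, 0.1, 4.3]
gripper_force: 2.0
```

In the tool's units: 0.001 m / 0.8 = 0.0013.

```bash
echo '[0,0,0,0.0013,0,0,0,0,0.0013,0,0,0,0,0.0013,0]' | python3 nudge.py|grep -E "pos|force:"; echo '[0,0,0,0.0013,0,0,0,0,0.0013,0,0,0,0,0.0013,0]' | python3 nudge.py|grep -E "pos|force:"
```

```text
eef_pos: [0.5733, -0.2367, 0.084]
force: [-2.3, -1.0, 3.8]
gripper_force: 2.1
eef_pos: [0.5734, -0.2367, 0.083]
force: [-2.3, 0.2, 5.0]
gripper_force: 2.2
```

In the tool's units: 0.0008 m / 0.8 = 0.001.

```bash
echo '[0,0,0,0.001,0,0,0,0,0.001,0,0,0,0,0.001,0]' | python3 nudge.py|grep -E "pos|force:"
python3 - <<'E'
from h import *
f=[]
for _ in range(4): cam.grab_frame("side"); s=arm.get_state(); f.append(s["force"])
print(np.mean(f,0),s["eef_pos"])
E
```

```text
eef_pos: [0.5733, -0.2368, 0.0822]
force: [-1.8, 0.2, 4.9]
gripper_force: 2.2
[-2.87007251  0.05517472  4.80249072] [ 0.57333705 -0.23673547  0.08228609]
```

In the tool's units: 0.0008 m / 0.8 = 0.001.

```bash
echo '[0,0,0,0.001,0,0,0,0,0.001,0,0,0,0,0.001,0]' | python3 nudge.py|grep -E "pos|force:"
python3 - <<'E'
from h import *
f=[]
for _ in range(4): cam.grab_frame("side"); s=arm.get_state(); f.append(s["force"])
print(np.mean(f,0),s["eef_pos"])
E
```

```text
eef_pos: [0.5734, -0.2368, 0.0819]
force: [-3.2, 0.5, 7.7]
gripper_force: 3.5
[-3.43031064  0.30147029  7.38769334] [ 0.5733529  -0.23683948  0.08183408]
```

In the tool's units: 0.0003 m / 0.8 = 0.0004.

```bash
echo '[0,0,0,0.0004,0,0,0,0,0.0004,0,0,0,0,0.0004,0,0,0,0,0.0004,0]' | python3 nudge.py|grep -E "t:|pos|force:"
python3 - <<'E'
from h import *
f=[]
for _ in range(6): fr=cam.grab_frame("side"); s=arm.get_state(); f.append(s["force"])
print(np.mean(f,0),s["eef_pos"])
a=fr[...,::-1]
cv2.imwrite("pics/v5.png",np.hstack([cv2.resize(a[120:240,160:320],(400,300)),cv2.resize(a[215:335,180:340],(400,300))]))
E
```

```text
t: 11.8
eef_pos: [0.5734, -0.2369, 0.0817]
ee_rot: [-3.141, 0.0, 3.061]
force: [-4.7, -0.4, 9.0]
gripper_force: 4.1
[-3.70155917  0.67095249  8.75629836] [ 0.57339283 -0.23686088  0.08174581]
```

View pics/v5.png

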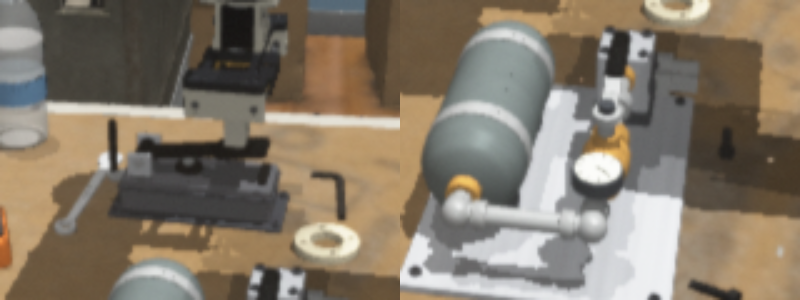

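The lever is at the firm middle stop with a steady push of about 8.8 N, and the valve handle is still in line with the pipe. Handing in.

```bash
python3 -c "
from station import arm, cam, job
print(job.job_done())"
```

```text
the job is handed in; nothing more can be done
None
```

The valve is fully open against its stop and in line with the pipe; after that I pressed the enable lever to its middle stop, where the arm still holds it at about 8.8 N, below the 11 N at which that stop gives way; handed in at about 12 s.

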